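Pop the dial cap off a control unit with the forked puller

TASK

Pick up the orange-handled puller, hook its two feet under the grey dial cap on the white control unit and pull straight up until the cap pops off its spindle. Carry the cap on the puller to the blue parts stand, set it down upright on the middle of the stand's black top, draw the puller out from under it and stand the puller upright on the worktop clear of the rest. Handle the cap only with the puller, never with the gripper, do not drop or tip it, and leave the soap and the dosing cup where they are.

Things in the scene. Friction and masses are not known exactly. Their poses are not given: they have to be found in the camera images.
- panel: White control unit, box 130 (x) x 120 (y) x 40 mm high, fixed. Origin: centre of its underside, below the dial spindle's axis. On its top stands a grey collar, 28 mm diameter, 20 mm high, on which the cap rests; above it a 16 mm brass spindle with sprung clips, inside the cap's bore, up to 76 mm over the worktop.
- cap_under (a point): Centre of the underside of the grey dial cap: round, flange 64 mm diameter, 28 mm high, about 60 g, blind bore 22 mm wide and 20 mm deep below; z up. Starts seated on the collar, underside 60 mm over the worktop, so a gap 20 mm high is open all round between cap and housing. Clips hold it with about 8 to 14 N and let go after 10 mm of lift; free after 16 mm.
- puller_grip (a point): Centre of the puller's orange upright handle, 26 x 26 mm, 62 mm tall; this point is 102 mm above the bottoms of the feet. Puller: loose, 0.18 kg, 132 mm tall, stands upright on its feet. Below the handle a steel crossbar, 96 mm long along y, its underside 60 mm and top 70 mm above the foot bottoms. Axes: x along the channel between the feet, y along the crossbar, z up.
- puller_mouth (a point): Point midway between the puller's feet, at the height of their upper faces, same axes as the handle. Legs: inner faces 40 mm either side. Feet: flat, 8 mm thick, 50 mm long along x, reaching inward to 19 mm from this point. The 38 mm channel is open at both x ends: slide the puller along x so that its feet go under the cap, collar between them, crossbar above the cap.
- stand_top (a point): Centre of the top of the blue parts stand (fixed): a bar with a black rubber strip, 70 mm long (x), 28 mm wide (y), top 50 mm over the worktop, on a base 120 (x) x 100 (y) mm, at most 10.5 mm high. With the puller's x along the stand's x the bar fits between the feet: lower until the cap rests on the bar, a little more, then draw out along x. z up.
- soap_mid (a point): Centre of a pink bar of soap, 48 x 75 x 20 mm, loose on the worktop; a bystander.
- cup_mid (a point): Centre, half-way up, of a small clear bluish dosing cup, 63 mm diameter, 49 mm high, loose on the worktop; a bystander.
There are look-alikes about, which are no part of the job. There is more than one size of the part that bears stand_top; the job needs the larger.

How it is judged (in metres and radians):
On the way:
1. the cap has been pulled clear of the spindle, at least 20 mm above its seat, and is carried by the puller (z of cap_under in the frame of panel above 0.08 m and contact force between puller and cap above 0.1 N), for 0.2 s.
At the end, for the whole second after the job is handed in: The cap rests upright (0.1 rad) on the stand's black top, centre within 15 mm of its middle and height within 4 mm; the puller stands upright (0.1 rad) on the worktop, handle over 60 mm from the cap's centre, touching neither cap, stand nor control unit; both at rest (horizontal distance between cap_under and stand_top below 0.015 m and z of cap_under in the frame of stand_top between -0.004 and 0.004 m and angle between each of cap_under, puller_grip's own z axis and vertical below 0.1 rad and linear speed of each of cap, puller below 0.02 m/s and horizontal distance between puller_grip and cap_under above 0.06 m and contact force between puller and cap below 0.05 N and contact force between puller and stand below 0.05 N and contact force between puller and panel below 0.05 N and height (world z) of puller_grip between 0.097 and 0.107 m).
It fails at once if the gripper or arm touches the cap (contact force between any of the fingers, the arm and cap above 0.5 N).
It fails at once if the cap is tipped by more than 0.6 rad or dropped below 30 mm above the worktop (angle between cap_under's own z axis and vertical above 0.6 rad or height (world z) of cap_under below 0.03 m).
It fails at once if the soap or the dosing cup is moved by more than 20 mm (distance of any of soap_mid, cup_mid from where it was at the start of the episode above 0.02 m).
It also fails if it takes over 64 s, if anything falls off the work surface, if the arm or the gripper's body presses on something with over 40 N, if the wrist force passes 120 N, or if a joint passes its speed limit or range.

ROBOT

A 6-joint arm with a two-finger parallel gripper is mounted at the origin on the work surface; the furniture and walls round the work are solid. World frame = base frame: x ahead of the robot, y to its left, z up, the work surface at z = 0. Lengths are in m, angles in degrees, forces in N, time in s.
With the tool pointing down it reaches from about 0.3 to 0.75 m from the base axis. Payload 8.5 kg.
Tool frame: the origin (TCP) lies at the very end of the fingers, on their centre line; the grasp point (between the pads) lies 19 mm behind it (env.tcp_to_grasp is the distance from the TCP to the grasp point, in m); z points along the fingers, y is the line along which they close (so a half turn about z gives the same grasp; the last joint's range is limited). The gripper opens to 85 mm and grips with 20 to 120 N. Pads are 22 mm wide; open, the fingers measure 114 mm over their backs; the gripper's body (76 mm by 85 mm) begins 54 mm behind the grasp point. The pads swing forward as they close: fully open they stand 13 mm farther back than shut.
Start: joints at [52.294, 21.807, 74.336, -0, 83.858, -12.336], TCP at [0.236, 0.497, 0.231] pointing down, gripper open.
Joint ranges: [-178.18, 178.18], [-50.72, 133.34], [12.68, 142.11], [-81.47, 261.47], [9.98, 163.14], [-165.26, 165.26]. Speed limits (degrees/s): [136.94, 136.94, 180, 180, 180, 180].

INTERFACE

Orientations are given as a 3x3 rotation matrix whose columns are the frame's x, y, z axes.
In Python, from rig import status, get_image, env gives the robot as it stands.
- The arm moves only by the shell command python3 -m handwheel 'ROWS' [FORCE]. ROWS is text: rows parted by semicolons, each of 7 numbers parted by spaces: the shift along the world's x, y, z in cm, then the turn, a rotation vector about the world's x, y, z in degrees, then the opening, from 0 (shut) to 1 (fully open). In form: dx dy dz wx wy wz gripper; .... A call has 1 to 8 rows; each row is the pose to reach, as a shift and turn from the pose commanded when the call began; what a row does not reach only later rows make up. A row lasts 1/12 s, in which the tool goes at most 41.7 mm and 7.16 degrees, less where a joint would pass 70% of its speed; a pose out of reach is approached as far as the arm can. A call with a gripper value outside its range is refused whole. The fingers move at their own pace and stop on an object; FORCE is the grip in N (left out, the last holds). Time passes only in rows, so rows that repeat a pose let the fingers close. It gives the time, the measured TCP pose, the force, the opening and the grip force at its end, in the units of the state.
- status.observe(): the state, without advancing time (a new reading comes with each control period).
- get_image(name): name is "scene" or "top" or "wrist"; returns a dict with "color" (420x560x3 uint8, red, green, blue), "vertical_fov" (degrees; the focal length in pixels is half the picture's height over the tangent of half this angle, whatever the lens; pixels are square), "cx", "cy" (the principal point, pixels), "xyz" and "orientation" of the camera in the world. Camera axes: x right, y down, z forward; pixel columns grow to the right and rows downward; lengths in m; the calibration is good to about 2 mm. The wrist camera is an equidistant fisheye: a pixel r from the principal point sees the ray r / f radians off the axis. A picture is of the moment at which its call begins. There is no depth.
- env.close_job(): hands the job in; it is judged then, once.
The state is a dict: "time_s": time; "q": joint angles; "qvel": joint speeds; "joint_efforts": joint torques, N m; "position": TCP position; "tool_rot": TCP orientation; "ft_force": force on the tool from outside, world axes, zero at the start; "wrist_torque": the same for the moment, N m; "grip_width": finger opening in m; "gripper_force": force on a finger pad.
Only numpy, scipy, OpenCV 4.12 (cv2) and the standard library are available. Lean on these libraries where they do the work, as an engineer would, in place of code of your own. Each camera call takes 0.05 s, during which the arm holds its last target. There are 200 camera calls.

## Working session

There is one attempt and no reset: what is moved stays moved. The work goes in short steps, Python scripts to look and compute and a shell command to move; the robot and the scene stay as the last step left them, time stands still between calls to the robot, and variables do not carry over. Pictures are saved under pics/ and viewed, at most 14 in all, crops included, and the job is handed in when it is done.

```bash
mkdir -p pics; ls
cat > h.py <<'E'
import numpy as np, cv2, pickle
from rig import status, get_image, env
def cap(n,tag):
    im=get_image(n); pickle.dump(im,open(f'pics/{tag}.pkl','wb')); cv2.imwrite(f'pics/{tag}.png',im['color'][:,:,::-1]); return im
def load(tag): return pickle.load(open(f'pics/{tag}.pkl','rb'))
def ray(im,u,v,fish=False):
    f=210/np.tan(np.radians(im['vertical_fov']/2)); a=np.array([u-im['cx'],v-im['cy']])
    if fish:
        r=np.hypot(*a); t=r/f; d=np.array([*(a/max(r,1e-9)*np.sin(t)),np.cos(t)])
    else: d=np.array([*(a/f),1.]); d/=np.linalg.norm(d)
    return np.array(im['xyz']),np.array(im['orientation']).reshape(3,3)@d
def plane(im,u,v,z,fish=False):
    p,d=ray(im,u,v,fish); return p+d*(z-p[2])/d[2]
def tri(*rays):
    A=0;b=0
    for p,d in rays:
        P=np.eye(3)-np.outer(d,d);A=A+P;b=b+P@p
    x=np.linalg.solve(A,b); return x,[np.linalg.norm((np.eye(3)-np.outer(d,d))@(x-p)) for p,d in rays]
E
python3 - <<'E'
from h import *
for n in ['scene','top','wrist']:
    im=cap(n,n+'0'); print(n,im['vertical_fov'],im['cx'],im['cy'],np.round(im['xyz'],3),np.round(im['orientation'],3).tolist())
a=cv2.imread('pics/top0.png');cv2.imwrite('pics/top0b.png',cv2.resize(a,(784,588)))
E
```

```text
pics
scene 42.9424992515183 282.7062511504625 210.3979409534394 [-0.751 -0.409  0.779] [[0.242, -0.477, 0.845], [-0.97, -0.112, 0.215], [-0.007, -0.872, -0.49]]
top 49.21192304337108 284.4290689215774 199.69351470647175 [ 0.361 -0.085  1.107] [[0.028, -0.998, 0.06], [-0.999, -0.029, -0.023], [0.025, -0.06, -0.998]]
wrist 65.70646984690485 283.1721870953786 203.2564074478299 [0.178 0.524 0.373] [[0.429, 0.873, 0.232], [0.903, -0.414, -0.111], [-0.001, 0.257, -0.966]]
```

View pics/top0.png

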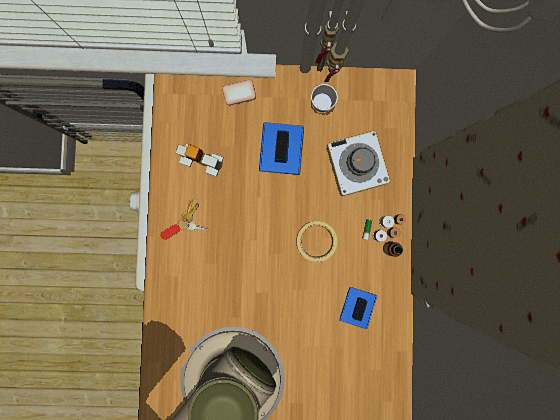

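View pics/scene0.png

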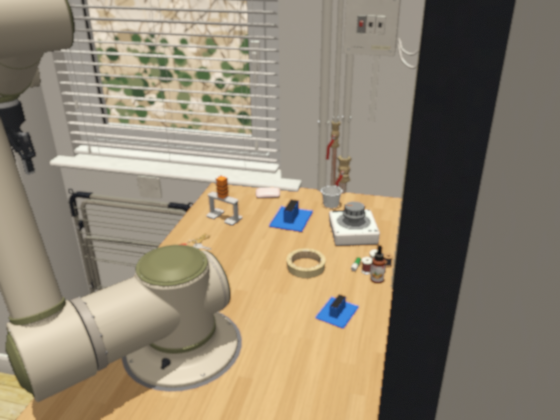

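The top view shows the puller (orange handle ~(192,152), bar running to ~(212,163)), the large blue stand (281,148), the small look-alike (358,308), the panel and cap (359,162), the soap (239,92) and the cup (323,97). The scene view shows the same: handle (222,187), stand (291,215), cap (354,214).

```bash
cat > m1.py <<'E'
from h import *
T=load('top0');S=load('scene0')
def blobs(im,f,box):
    h=cv2.cvtColor(im['color'],cv2.COLOR_RGB2HSV); m=f(*[h[:,:,i].astype(int) for i in range(3)]).astype(np.uint8)
    k=np.zeros_like(m);x0,x1,y0,y1=box;k[y0:y1,x0:x1]=1;m*=k
    n,l,s,c=cv2.connectedComponentsWithStats(m); i=1+np.argmax(s[1:,4]); mm=(l==i).astype(np.uint8)
    cn=max(cv2.findContours(mm,0,1)[0],key=cv2.contourArea)
    return c[i],s[i],cv2.minAreaRect(cn),cn
org=lambda h,s,v:(h<16)&(s>180)&(v>100)
blue=lambda h,s,v:(h>100)&(h<125)&(s>150)&(v>80)
blk=lambda h,s,v:(v<60)
wht=lambda h,s,v:(s<40)&(v>190)
def show(n,b): print(n,np.round(b[0],1),b[1],np.round(b[2][0],1),np.round(b[2][1],1),round(b[2][2],1))
def yaw(im,b,z):
    p=np.array([plane(im,*q,z)[:2] for q in cv2.boxPoints(b[2])]); e=[p[1]-p[0],p[2]-p[1]]
    return p.mean(0).round(3),[(round(np.linalg.norm(d),3),round(np.degrees(np.arctan2(d[1],d[0])),1)) for d in e]
to=blobs(T,org,(170,230,130,185));so=blobs(S,org,(205,240,170,205));show('org',to);show('orgS',so)
print('handle tri',tri(ray(T,*to[0]),ray(S,*so[0])))
for n,f,box,z in [('stand blue',blue,(250,315,110,185),.008),('stand blk',blk,(265,300,120,175),.05),('panel',wht,(320,400,125,205),.04)]:
    b=blobs(T,f,box);show(n,b);print(yaw(T,b,z))
sb=blobs(S,blk,(275,305,195,228));show('blkS',sb)
print('stand tri',tri(ray(T,*blobs(T,blk,(265,300,120,175))[0]),ray(S,*sb[0])))
pw=[blobs(T,wht,(170,190,135,175)),blobs(T,wht,(200,228,140,180))]
for b in pw: show('pw',b)
E
python3 m1.py
python3 - <<'E'
import cv2
a=cv2.imread('pics/top0.png')
b=cv2.resize(a[120:200,160:230],(400,457),interpolation=2);c=cv2.resize(a[120:200,320:395],(400,427),interpolation=2)
c=cv2.copyMakeBorder(c,0,30,0,0,0);cv2.imwrite('pics/crop.png',cv2.hconcat([b,c]))
E
```

```text
org [194.4 150.6] [189 144  10  15  26] [194.2 150.7] [14.7  8.3] 81.3
orgS [222.  187.4] [218 178   9  19 145] [222. 187.] [ 8. 18.] 0.0
handle tri (array([0.52628028, 0.09412085, 0.09136646]), [np.float64(0.0001614890328323439), np.float64(0.00016148903283219612)])
stand blue [280.9 148.8] [ 259  123   45   52 1607] [281.  148.4] [40.5 48.6] 5.0
(array([ 0.552, -0.099]), [(np.float64(0.118), np.float64(-3.2)), (np.float64(0.098), np.float64(-93.2))])
stand blk [281.2 146.1] [275 131  13  32 323] [281.2 146.4] [10.9 30.6] 5.4
(array([ 0.549, -0.099]), [(np.float64(0.072), np.float64(-3.7)), (np.float64(0.025), np.float64(-93.6))])
panel [358.7 163.7] [ 329  131   61   64 1189] [358.7 162.5] [53.3 49. ] 74.1
(array([ 0.519, -0.282]), [(np.float64(0.117), np.float64(-72.2)), (np.float64(0.126), np.float64(-163.2))])
blkS [291.  205.4] [287 202   9   8  37] [291.2 205.3] [3.9 9.7] 33.7
stand tri (array([ 0.55134542, -0.10072069,  0.04378254]), [np.float64(0.0018616921693646424), np.float64(0.0018616921693646819)])
pw [180.9 150. ] [176 145  10  11  66] [181.2 150.1] [8.5 8.2] 18.4
pw [211.  159.4] [202 154  21  13 150] [211.8 159.3] [18.2 11.8] 20.0
```

View pics/crop.png

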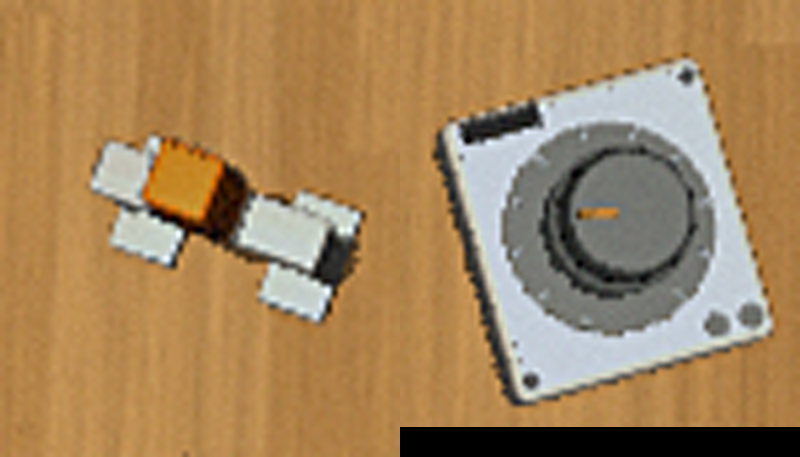

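The crop shows the puller's bar at about -20° yaw with four white foot ends, and the cap centred on the panel with free space round it. Next I check the tool's yaw and move in for a closer look.

Run:
```python
from h import *
s=status.observe();print(s['time_s'],np.round(s['tool_rot'],3).tolist(),s['grip_width'])
im=load('wrist0');R=np.array(s['tool_rot']);print((R.T@(im['xyz']-np.array(s['position']))).round(3),(R.T@im['orientation']).round(3).tolist())
T=load('top0')
for n,u,v,z in [('soap',239,92,.01),('cup',323,97,.02),('bottle',394,249,.04),('jar',380,235,.03),('cap',361,160,.08),('hand',186/5.714+160,180/5.714+120,.132),('barend',168,148.9,.065),('barend2',219,164.6,.065)]: print(n,plane(T,u,v,z).round(3))
```

```text
0.15 [[-0.904, 0.428, -0.001], [0.428, 0.904, -0.001], [0.0, -0.001, -1.0]] 0.0855413576434557
[ 0.064  0.    -0.142] [[-0.001, -0.966, -0.257], [1.0, -0.001, -0.0], [0.0, -0.257, 0.966]]
soap [0.686 0.007 0.01 ]
cup [ 0.678 -0.197  0.02 ]
bottle [ 0.318 -0.369  0.04 ]
jar [ 0.35  -0.338  0.03 ]
cap [ 0.519 -0.28   0.08 ]
hand [0.518 0.091 0.132]
barend [0.532 0.159 0.065]
barend2 [0.5   0.042 0.065]
```

```bash
python3 -m handwheel '13.7 -20.2 0 0 0 7 1;13.7 -20.2 0 0 0 7 1;13.7 -20.2 0 0 0 7 1;13.7 -20.2 0 0 0 7 1;13.7 -20.2 0 0 0 7 1;13.7 -20.2 0 0 0 7 1;13.7 -20.2 0 0 0 7 1;13.7 -20.2 0 0 0 7 1'; python3 -m handwheel '13.7 -20.3 0 0 0 0 1;13.7 -20.3 0 0 0 0 1;13.7 -20.3 0 0 0 0 1;13.7 -20.3 0 0 0 0 1;13.7 -20.3 0 0 0 0 1;13.7 -20.3 0 0 0 0 1;13.7 -20.3 0 0 0 0 1;13.7 -20.3 0 0 0 0 1'
python3 - <<'E'
from h import *
cap('wrist','w1')
E
```

```text
time_s: 0.82
position: [0.3735, 0.2936, 0.2312]
tool_rot: [[-0.948, 0.319, -0.0], [0.319, 0.948, -0.0], [0.0, -0.0, -1.0]]
ft_force: [-0.4, 0.0, 0.5]
grip_width: 0.0855
gripper_force: 0.0
time_s: 1.48
position: [0.51, 0.0919, 0.2308]
tool_rot: [[-0.949, 0.316, -0.001], [0.316, 0.949, 0.0], [0.001, 0.0, -1.0]]
ft_force: [0.3, 0.1, -0.3]
grip_width: 0.0854
gripper_force: 0.0
```

View pics/w1.png

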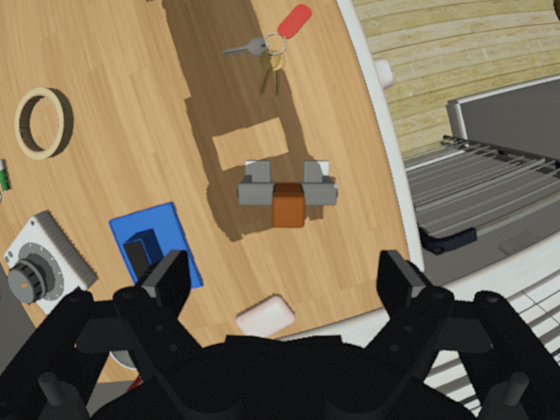

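The wrist view shows the puller nearly square to the gripper: orange handle at (273–305, 184–227), crossbar from about (239,194) to (336,194), feet (258,168) and (317,168). The stand bar is at about (145,245).

```bash
cat >> h.py <<'E'
def mask(im,f,box):
    h=cv2.cvtColor(im['color'],cv2.COLOR_RGB2HSV); m=f(*[h[:,:,i].astype(int) for i in range(3)]).astype(np.uint8)
    k=np.zeros_like(m);x0,x1,y0,y1=box;k[y0:y1,x0:x1]=1;m*=k
    n,l,s,c=cv2.connectedComponentsWithStats(m); i=1+np.argmax(s[1:,4]); return l==i,s[i]
def rows(m,step=4):
    for v in range(0,420,step):
        w=np.flatnonzero(m[v]); 
        if len(w): print(v,w[0],w[-1],end=' | ')
    print()
E
python3 - <<'E'
from h import *
W=load('w1')
m,s=mask(W,lambda h,s,v:(h<16)&(s>150)&(v>60),(260,320,160,250));print(s);rows(m)
g,s=mask(W,lambda h,s,v:(s<60)&(v<150)&(v>40),(225,350,155,215));print(s);rows(g)
for v in range(180,230,3): print(W['color'][v,289],end=' ')
print()
f=lambda u,v,z:plane(W,u,v,z,True).round(4)
x0,y0,w,h=m.nonzero()[1].min(),m.nonzero()[0].min(),0,0
x1,y1=m.nonzero()[1].max(),m.nonzero()[0].max()
print('top far edge',f(x0,y1,.132),f(x1,y1,.132))
print('bar',f(238,194,.07),f(337,194,.07))
E
```

```text
[ 272  183   33   45 1357]
184 276 299 | 188 276 300 | 192 274 302 | 196 273 302 | 200 273 304 | 204 273 304 | 208 272 304 | 212 272 304 | 216 272 304 | 220 272 303 | 224 272 303 | 
[ 237  160   38   46 1351]
160 247 269 | 164 249 269 | 168 245 270 | 172 245 270 | 176 245 270 | 180 242 270 | 184 238 274 | 188 238 273 | 192 237 272 | 196 238 272 | 200 238 271 | 204 239 271 | 
[121  97  66] [85 50 24] [79 46 21] [81 44 17] [90 50 25] [92 50 22] [138  78  32] [151  89  41] [151  88  41] [151  89  41] [151  89  41] [149  86  37] [148  85  37] [148  84  36] [148  85  37] [144  81  34] [170 136  90] 
top far edge [0.5255 0.0774 0.132 ] [0.5335 0.1013 0.132 ]
bar [0.503  0.0483 0.07  ] [0.5333 0.139  0.07  ]
```

Run:
```python
from h import *
W=load('w1');T=load('top0')
f=lambda u,v,z:plane(W,u,v,z,True).round(4)
c=f(288.4,212,.132);print(c,f(273,197,.132),f(304.3,197,.132),'barmid',(f(238,194,.07)+f(337,194,.07))/2)
# height check: top face centre, two views
print(tri(ray(W,288.4,212,True),ray(T,186/5.714+160,180/5.714+120)))
s=status.observe();print((c-np.array(s['position'])).round(4))
```

```text
[0.5179 0.0935 0.132 ] [0.5028 0.0861 0.132 ] [0.5104 0.1088 0.132 ] barmid [0.51815 0.09365 0.07   ]
(array([0.51932727, 0.09263068, 0.12467581]), [np.float64(0.0006896423093778688), np.float64(0.0006896423093777266)])
[ 0.0085  0.0007 -0.099 ]
```

Width 25 mm, bar 96 mm and height ~0.13 all match the text. I go down and grip.

```bash
python3 -m handwheel '0.8 0.1 -4 0 0 0 1;0.8 0.1 -8 0 0 0 1;0.8 0.1 -11 0 0 0 1;0.8 0.1 -13.5 0 0 0 1;0.8 0.1 -14.7 0 0 0 1;0.8 0.1 -14.7 0 0 0 1;0.8 0.1 -14.7 0 0 0 0.2;0.8 0.1 -14.7 0 0 0 0.2' 80; python3 -m handwheel '0 0 0 0 0 0 0;0 0 0 0 0 0 0;0 0 0 0 0 0 0;0 0 0 0 0 0 0;0 0 0 0 0 0 0;0 0 0 0 0 0 0;0 0 0 0 0 0 0;0 0 0 0 0 0 0' 80
```

```text
time_s: 2.2
position: [0.5179, 0.094, 0.0856]
tool_rot: [[-0.95, 0.314, 0.002], [0.314, 0.95, -0.0], [-0.002, 0.001, -1.0]]
ft_force: [-0.4, -0.3, -0.2]
grip_width: 0.0638
gripper_force: 0.0
time_s: 2.87
position: [0.5182, 0.093, 0.0853]
tool_rot: [[-0.949, 0.315, 0.002], [0.315, 0.949, 0.0], [-0.002, 0.001, -1.0]]
ft_force: [-0.0, 1.7, 6.5]
grip_width: 0.0252
gripper_force: 79.3
```

```bash
python3 -m handwheel '0 0 3 0 0 0 0;0 0 6 0 0 0 0;-2 -3 9 0 0 -5 0;-3 -7 10 0 0 -10 0;-4 -11 10 0 0 -15 0;-5 -15 10 0 0 -21.5 0;-6 -19 10 0 0 -21.5 0;-6 -19 10 0 0 -21.5 0'; python3 -m handwheel '-1 -4 0 0 0 0 0;-1.8 -8 0 0 0 0 0;-1.8 -11 0 0 0 0 0;-1.8 -11 0 0 0 0 0;-1.8 -11 0 0 0 0 0;-1.8 -11 0 0 0 0 0'
python3 - <<'E'
from h import *
cap('wrist','w2');cap('top','t2')
E
```

```text
time_s: 3.53
position: [0.4563, -0.1024, 0.1844]
tool_rot: [[-0.764, 0.646, -0.0], [0.646, 0.764, -0.002], [-0.001, -0.002, -1.0]]
ft_force: [0.4, -0.6, -1.7]
grip_width: 0.025
gripper_force: 79.8
time_s: 4.03
position: [0.4394, -0.2065, 0.184]
tool_rot: [[-0.767, 0.641, -0.001], [0.641, 0.767, 0.001], [0.001, 0.0, -1.0]]
ft_force: [-0.6, 0.2, -1.5]
grip_width: 0.0251
gripper_force: 80.2
```

View pics/w2.png

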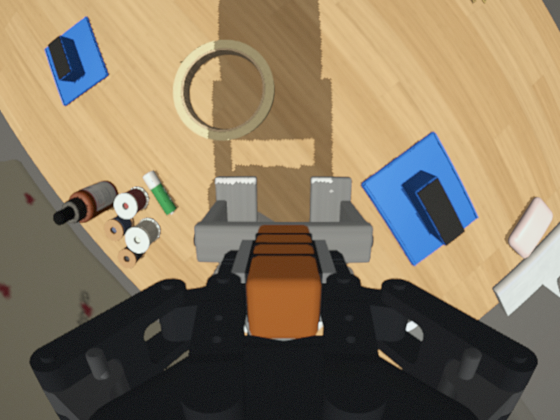

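The wrist view shows the puller held square (bar 196–372 at row ~240) with the panel hidden behind the gripper; the stand's black strip is at about (440,210). I measure the cap from the earlier top and scene pictures.

Run:
```python
from h import *
T=load('top0');S=load('scene0')
print('knob',plane(T,362.9,159.75,.088),'ring',plane(T,359.1,162.8,.04))
g=cv2.resize(T['color'],None,fx=4,fy=4,interpolation=2);g=cv2.cvtColor(g,7)
for p,r in ((0,(44,62)),(1,(72,90))):
  c=cv2.HoughCircles(g[480:800,1280:1580],cv2.HOUGH_GRADIENT,1,60,param1=80,param2=20,minRadius=r[0],maxRadius=r[1])
  for a in c[0][:2]: u=(a[0]+1280+.5)/4-.5;v=(a[1]+480+.5)/4-.5;print(u,v,a[2]/4,plane(T,u,v,(.088,.04)[p]).round(4))
# panel top surface (white + grey ring) outline
a=T['color'].astype(int);sat=a.max(2)-a.min(2)
b=S['color'][195:245,325:385];cv2.imwrite('pics/sc.png',cv2.resize(b[:,:,::-1],(720,600),interpolation=2))
```

```text
knob [ 0.51800937 -0.28291527  0.088     ] ring [ 0.51787739 -0.28336352  0.04      ]
361.75 160.0 12.875 [ 0.5174 -0.2803  0.088 ]
358.75 162.25 19.975 [ 0.5192 -0.2825  0.04  ]
```

View pics/sc.png

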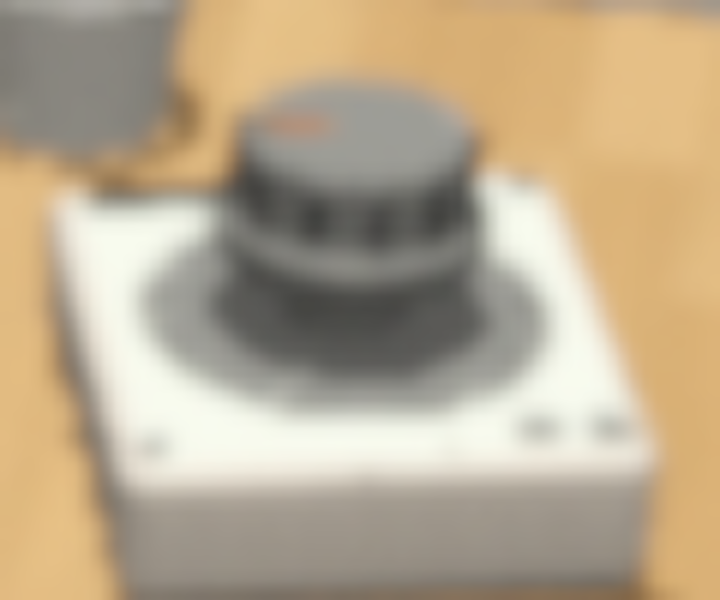

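```bash
python3 - <<'E'
from h import *
T=load('top0');S=load('scene0')
print(tri(ray(T,362.3,159.9),ray(S,354.2,205.9)))
E
python3 -m handwheel '-0.5 -0.6 -2 0 0 0 0;-0.5 -0.6 -4 0 0 0 0;-0.5 -0.6 -5.3 0 0 0 0;-0.5 -0.6 -5.3 0 0 0 0;-0.5 -0.6 -5.3 0 0 0 0;-0.5 -0.6 -5.3 0 0 0 0'
python3 - <<'E'
from h import *
cap('top','t3');im=cap('scene','s3')
a=load('t3')['color'][110:230,300:420];b=im['color'][170:260,300:420]
o=cv2.hconcat([cv2.resize(a,(400,400),interpolation=2),cv2.copyMakeBorder(cv2.resize(b,(400,300),interpolation=2),0,100,0,0,0)])
cv2.imwrite('pics/c3.png',o[:,:,::-1])
E
```

```text
(array([ 0.51881976, -0.28404232,  0.0824873 ]), [np.float64(0.0014222533516073414), np.float64(0.0014222533516074414)])
time_s: 4.63
position: [0.4352, -0.2128, 0.1323]
tool_rot: [[-0.768, 0.64, 0.001], [0.64, 0.768, -0.001], [-0.001, 0.0, -1.0]]
ft_force: [0.4, 0.1, -1.7]
grip_width: 0.0251
gripper_force: 80.2
```

View pics/c3.png

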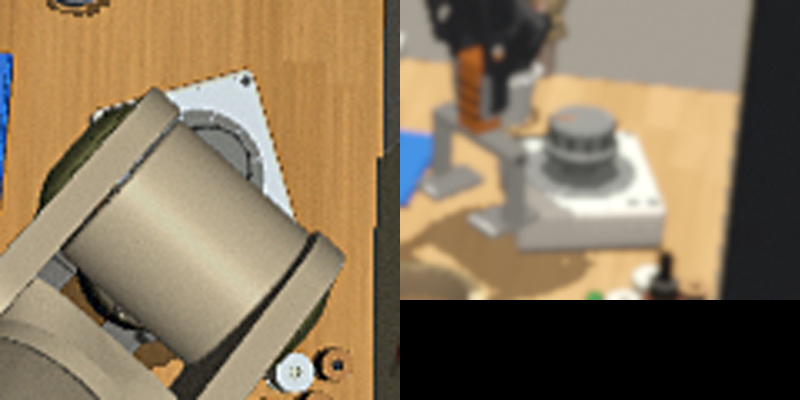

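The scene crop shows the feet level just above the housing top and lined up before the cap; the top view is hidden by the arm. I slide in.

```bash
python3 -m handwheel '0.9 -0.75 -0.1 0 0 0 0;1.8 -1.5 -0.1 0 0 0 0;2.7 -2.3 -0.1 0 0 0 0;3.6 -3 -0.1 0 0 0 0;4.2 -3.5 -0.1 0 0 0 0;4.8 -4 -0.1 0 0 0 0;4.8 -4 -0.1 0 0 0 0'; python3 -m handwheel '0.5 -0.4 0 0 0 0 0;1 -0.85 0 0 0 0 0;1.5 -1.3 0 0 0 0 0;2 -1.7 0 0 0 0 0;2.5 -2.1 0 0 0 0 0;3 -2.5 0 0 0 0 0;3.5 -3 0 0 0 0 0;3.5 -3 0 0 0 0 0'
python3 - <<'E'
from h import *
im=cap('scene','s4')
cv2.imwrite('pics/c4.png',cv2.resize(im['color'][170:260,300:420],(640,480),interpolation=2)[:,:,::-1])
E
```

```text
time_s: 5.32
position: [0.4835, -0.2538, 0.1306]
tool_rot: [[-0.767, 0.641, 0.001], [0.641, 0.767, -0.001], [-0.001, -0.0, -1.0]]
ft_force: [-1.0, -0.2, -2.0]
grip_width: 0.0251
gripper_force: 80.2
time_s: 5.98
position: [0.5185, -0.284, 0.1302]
tool_rot: [[-0.767, 0.641, 0.001], [0.641, 0.767, -0.001], [-0.001, -0.0, -1.0]]
ft_force: [0.2, 0.6, -1.4]
grip_width: 0.0249
gripper_force: 80.2
```

View pics/c4.png

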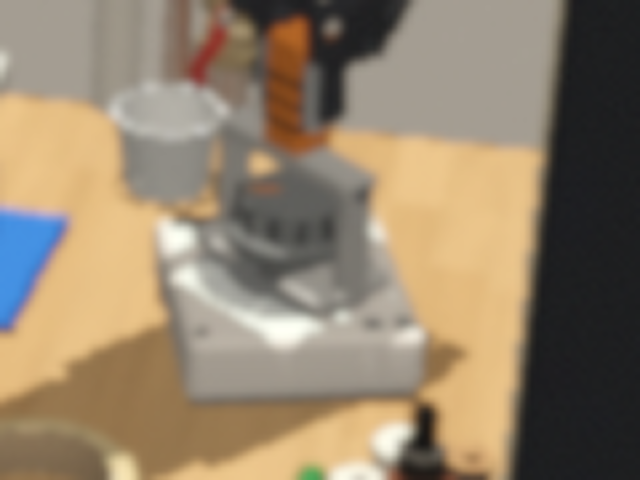

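The cap now sits between legs, feet under the flange, no side force. I pull slowly.

```bash
python3 -m handwheel '0 0 0.3 0 0 0 0;0 0 0.6 0 0 0 0;0 0 0.8 0 0 0 0;0 0 1.0 0 0 0 0;0 0 1.2 0 0 0 0;0 0 1.2 0 0 0 0'; python3 -m handwheel '0 0 0.2 0 0 0 0;0 0 0.4 0 0 0 0;0 0 0.6 0 0 0 0;0 0 0.8 0 0 0 0;0 0 1.0 0 0 0 0;0 0 1.2 0 0 0 0;0 0 1.4 0 0 0 0;0 0 1.6 0 0 0 0';python3 -m handwheel '0 0 0.4 0 0 0 0;0 0 0.8 0 0 0 0;0 0 1.2 0 0 0 0;0 0 1.6 0 0 0 0;0 0 2 0 0 0 0;0 0 2 0 0 0 0;0 0 2 0 0 0 0;0 0 2 0 0 0 0'
python3 - <<'E'
from h import *
cap('wrist','w5');im=cap('scene','s5')
b=load('w5')['color'][130:350,170:400]
cv2.imwrite('pics/c5.png',cv2.hconcat([cv2.resize(im['color'][150:240,300:420],(400,300),interpolation=2),cv2.resize(b,(314,300),interpolation=2)])[:,:,::-1])
E
```

```text
time_s: 6.53
position: [0.5174, -0.2828, 0.1421]
tool_rot: [[-0.768, 0.641, -0.001], [0.641, 0.768, 0.001], [0.001, 0.0, -1.0]]
ft_force: [0.7, 0.3, -10.1]
grip_width: 0.0255
gripper_force: 79.7
time_s: 7.2
position: [0.5179, -0.2833, 0.1593]
tool_rot: [[-0.768, 0.641, 0.001], [0.641, 0.768, -0.001], [-0.002, -0.0, -1.0]]
ft_force: [-0.4, 0.2, -2.1]
grip_width: 0.0251
gripper_force: 80.5
time_s: 7.87
position: [0.5175, -0.283, 0.1781]
tool_rot: [[-0.767, 0.641, -0.0], [0.641, 0.767, 0.0], [0.0, 0.0, -1.0]]
ft_force: [-0.1, 0.1, -0.3]
grip_width: 0.0251
gripper_force: 80.5
```

View pics/c5.png

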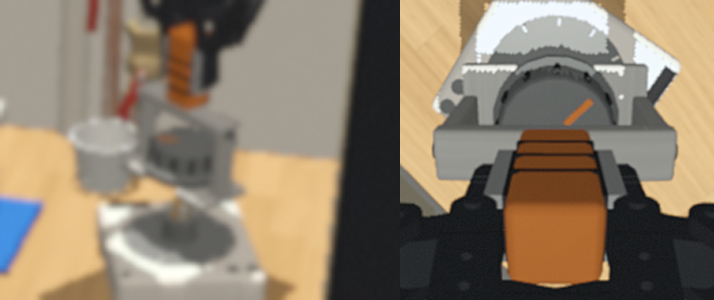

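The cap hangs free on the puller and the brass spindle stands bare on the panel. Next I measure the stand from w1 and w2.

Run:
```python
from h import *
for t,bb,kb in (('w1',(100,215,195,295),(115,160,232,285)),('w2',(350,490,120,275),(400,470,160,250))):
    W=load(t)
    k,s=mask(W,lambda h,s,v:(v<50),kb);print(t,s)
    cn=max(cv2.findContours(k.astype(np.uint8),0,1)[0],key=cv2.contourArea)
    P=np.array([plane(W,*p,.05,True)[:2]*1000 for p in cn[:,0].astype(float)],np.float32);r=cv2.minAreaRect(P);print('blk',r, P.mean(0))
    m,s=mask(W,lambda h,s,v:(h>95)&(h<128)&(s>140)&(v>50),bb)
    cn=max(cv2.findContours(m.astype(np.uint8),0,1)[0],key=cv2.contourArea)
    P=np.array([plane(W,*p,.008,True)[:2]*1000 for p in cn[:,0].astype(float)],np.float32);r=cv2.minAreaRect(P);print('blue',s,r)
W=load('w2');print(plane(W,440,210,.05,True))
```

```text
w1 [124 241  36  44 677]
blk ((547.4927978515625, -92.25215911865234), (40.78834915161133, 55.091739654541016), 79.10225677490234) [544.9666  -96.71298]
blue [ 109  203   94   85 3284] ((551.64306640625, -98.26593017578125), (98.89381408691406, 116.59715270996094), 86.50918579101562)
w2 [454 229   9   8  14]
blk ((583.8118286132812, -96.79804992675781), (1.9022471904754639, 11.126670837402344), 0.47459083795547485) [583.76447 -96.59884]
blue [ 362  133  115  132 6862] ((551.5360107421875, -100.85824584960938), (97.10995483398438, 118.54652404785156), 86.5093994140625)
[ 0.54856276 -0.10084574  0.05      ]
```

```bash
python3 -m handwheel '0.05 0.2 0 0 0 0.5 0;0.15 0.8 0 0 0 1.6 0;0.3 1.7 0 0 0 3.4 0;0.5 2.9 0 0 0 5.8 0;0.8 4.4 0 0 0 8.8 0;1.1 6 0 0 0 12 0;1.4 7.6 0 0 0 15.1 0;1.7 9.2 0 0 0 18.2 0';python3 -m handwheel '0.3 1.6 0 0 0 3.2 0;0.6 3.2 0 0 0 6.4 0;0.9 4.7 0 0 0 9.4 0;1.2 6.2 0 0 0 12.4 0;1.4 7.5 0 0 0 15 0;1.6 8.4 0 0 0 16.8 0;1.7 9 0 0 0 17.8 0;1.7 9.2 0 0 0 18.3 0'; python3 -m handwheel '0 0 0 0 0 0 0;0 0 0 0 0 0 0;0 0 0 0 0 0 0'
python3 - <<'E'
from h import *
im=cap('wrist','w6');s=cap('scene','s6');cv2.imwrite('pics/c6.png',cv2.hconcat([cv2.resize(s['color'][130:250,230:350],(400,400),interpolation=2),cv2.resize(im['color'][130:350,170:390],(400,400),interpolation=2)])[:,:,::-1])
p=np.array(status.observe()['position']);print(np.array([.5515,-.0995])-p[:2])
E
```

```text
time_s: 8.63
position: [0.5348, -0.189, 0.1784]
tool_rot: [[-0.931, 0.364, 0.0], [0.364, 0.931, 0.0], [0.0, 0.0, -1.0]]
ft_force: [-0.0, 0.1, -1.8]
grip_width: 0.0248
gripper_force: 80.9
time_s: 9.3
position: [0.5518, -0.098, 0.1784]
tool_rot: [[-0.998, 0.057, 0.0], [0.057, 0.998, 0.0], [-0.0, 0.0, -1.0]]
ft_force: [0.3, 0.5, -2.4]
grip_width: 0.0252
gripper_force: 80.9
time_s: 9.55
position: [0.5516, -0.0997, 0.1783]
tool_rot: [[-0.998, 0.06, -0.0], [0.06, 0.998, -0.0], [0.0, -0.0, -1.0]]
ft_force: [0.2, 0.9, -2.9]
grip_width: 0.0255
gripper_force: 80.9
[-8.63909729e-05  8.76454712e-05]
```

View pics/c6.png

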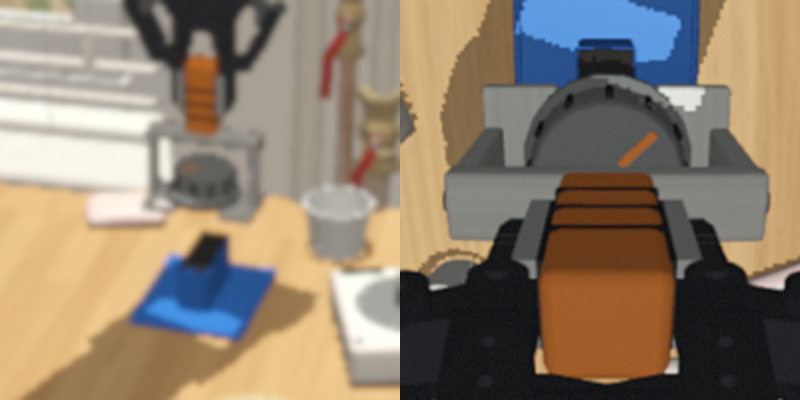

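The stand bar, cap and puller are in line (columns 606, 608 and 606 of the crop) and the cap is level. I check the cap's place along x, then lower.

```bash
python3 - <<'E'
from h import *
W=load('w6')
for z in (.101,.105,.11,.129): print(z,plane(W,284.4,171.8,z,True).round(4))
E
python3 -m handwheel '0 0 -0.4 0 0 0 0;0 0 -1 0 0 0 0;0 0 -1.6 0 0 0 0;0 0 -2.2 0 0 0 0;0 0 -2.8 0 0 0 0;0 0 -3.4 0 0 0 0;0 0 -3.8 0 0 0 0;0 0 -4 0 0 0 0'
python3 -m handwheel '0 0 -0.2 0 0 0 0;0 0 -0.2 0 0 0 0'
```

```text
0.101 [ 0.5238 -0.0974  0.101 ]
0.105 [ 0.5231 -0.0974  0.105 ]
0.11 [ 0.5223 -0.0973  0.11  ]
0.129 [ 0.5191 -0.0972  0.129 ]
time_s: 10.32
position: [0.5514, -0.099, 0.1375]
tool_rot: [[-0.998, 0.059, -0.001], [0.059, 0.998, 0.0], [0.001, 0.0, -1.0]]
ft_force: [-0.2, 0.1, -2.2]
grip_width: 0.025
gripper_force: 80.9
time_s: 10.48
position: [0.5516, -0.099, 0.136]
tool_rot: [[-0.998, 0.059, -0.0], [0.059, 0.998, 0.0], [0.0, 0.0, -1.0]]
ft_force: [0.0, -0.5, -2.7]
grip_width: 0.0249
gripper_force: 80.9
```

```bash
python3 -m handwheel '0 0 -0.3 0 0 0 0;0 0 -0.6 0 0 0 0;0 0 -0.8 0 0 0 0;0 0 -1 0 0 0 0;0 0 -1.2 0 0 0 0;0 0 -1.5 0 0 0 0;0 0 -1.7 0 0 0 0;0 0 -1.7 0 0 0 0'
python3 - <<'E'
from h import *
im=cap('wrist','w7');s=cap('scene','s7');cv2.imwrite('pics/c7.png',cv2.hconcat([cv2.resize(s['color'][130:250,230:350],(400,400),interpolation=2),cv2.resize(im['color'][130:350,170:390],(400,400),interpolation=2)])[:,:,::-1])
E
```

```text
time_s: 11.15
position: [0.5514, -0.099, 0.1188]
tool_rot: [[-0.998, 0.059, -0.001], [0.059, 0.998, 0.0], [0.001, 0.0, -1.0]]
ft_force: [-1.0, -0.6, -1.4]
grip_width: 0.0248
gripper_force: 80.9
```

View pics/c7.png

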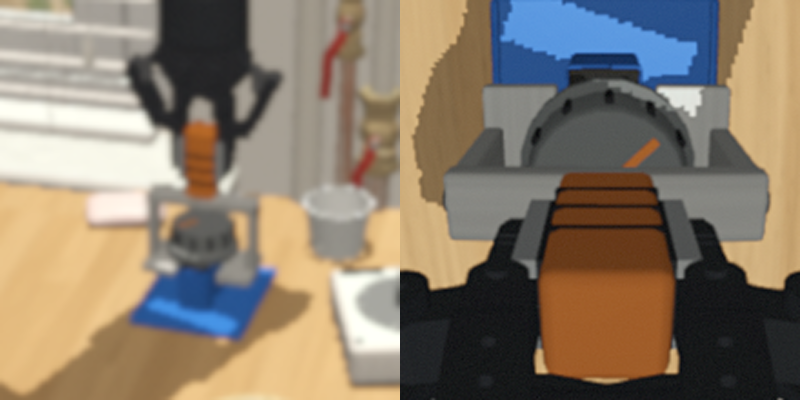

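The cap rests on the bar and the feet hang below it. I draw the puller out slowly along −x.

```bash
python3 -m handwheel '-0.3 0.02 0 0 0 0 0;-0.9 0.05 0 0 0 0 0;-1.6 0.1 0 0 0 0 0;-2.4 0.14 0 0 0 0 0;-3.2 0.2 0 0 0 0 0;-4 0.24 0 0 0 0 0;-4.8 0.3 0 0 0 0 0;-5.5 0.33 0 0 0 0 0'; python3 -m handwheel '-0.8 0.05 0 0 0 0 0;-1.6 0.1 0 0 0 0 0;-2.4 0.15 0 0 0 0 0;-3.2 0.2 0 0 0 0 0;-4 0.25 0 0 0 0 0;-4.8 0.3 0 0 0 0 0;-5.5 0.33 0 0 0 0 0;-5.5 0.33 0 0 0 0 0'
python3 -m handwheel '0 0 -0.8 0 0 0 0;0 0 -1.6 0 0 0 0;0 0 -2.4 0 0 0 0;0 0 -2.9 0 0 0 0;0 0 -3.1 0 0 0 0;0 0 -3.2 0 0 0 0;0 0 -3.3 0 0 0 0;0 0 -3.3 0 0 0 0'
```

```text
time_s: 11.92
position: [0.4957, -0.0956, 0.1194]
tool_rot: [[-0.998, 0.059, -0.0], [0.059, 0.998, 0.0], [0.0, 0.0, -1.0]]
ft_force: [-0.1, -0.8, -1.2]
grip_width: 0.0253
gripper_force: 80.9
time_s: 12.58
position: [0.4403, -0.0922, 0.1193]
tool_rot: [[-0.998, 0.059, -0.001], [0.059, 0.998, 0.0], [0.001, 0.0, -1.0]]
ft_force: [0.5, 0.6, -1.6]
grip_width: 0.0252
gripper_force: 80.9
time_s: 13.25
position: [0.4418, -0.0925, 0.0863]
tool_rot: [[-0.998, 0.059, 0.0], [0.059, 0.998, -0.0], [-0.0, -0.0, -1.0]]
ft_force: [-0.1, 0.1, -2.1]
grip_width: 0.0248
gripper_force: 80.9
```

```bash
python3 -m handwheel '0 0 -0.1 0 0 0 0;0 0 -0.15 0 0 0 0;0 0 -0.15 0 0 0 0;0 0 -0.15 0 0 0 0' 20; python3 -m handwheel '0 0 0 0 0 0 0.4;0 0 0 0 0 0 0.6;0 0 0 0 0 0 0.8;0 0 0 0 0 0 1;0 0 0 0 0 0 1;0 0 0 0 0 0 1;0 0 0 0 0 0 1;0 0 0 0 0 0 1'; python3 -m handwheel '0 0 2 0 0 0 1;0 0 4 0 0 0 1;0 0 7 0 0 0 1;-2 0 10 0 0 0 1;-4 0 13 0 0 0 1;-6 0 15 0 0 0 1;-6 0 15 0 0 0 1;-6 0 15 0 0 0 1'
python3 - <<'E'
from h import *
im=cap('top','t8');s=cap('scene','s8');cap('wrist','w8');cv2.imwrite('pics/c8.png',cv2.hconcat([cv2.resize(s['color'][130:290,200:360],(400,400),interpolation=2),cv2.resize(load('w8')['color'],(400,300),interpolation=2)[0:300].repeat(1,0) if 0 else cv2.copyMakeBorder(cv2.resize(load('w8')['color'],(400,300)),0,100,0,0,0)])[:,:,::-1])
E
```

```text
time_s: 13.58
position: [0.4418, -0.0925, 0.0853]
tool_rot: [[-0.998, 0.059, 0.001], [0.059, 0.998, -0.0], [-0.001, -0.0, -1.0]]
ft_force: [-0.9, 0.1, 4.6]
grip_width: 0.0251
gripper_force: 81.6
time_s: 14.25
position: [0.4416, -0.0924, 0.0848]
tool_rot: [[-0.998, 0.059, -0.0], [0.059, 0.998, 0.0], [0.0, 0.0, -1.0]]
ft_force: [-0.4, 0.6, 0.7]
grip_width: 0.0855
gripper_force: 0.0
time_s: 14.92
position: [0.3815, -0.0926, 0.2356]
tool_rot: [[-0.998, 0.06, 0.002], [0.06, 0.998, -0.001], [-0.002, -0.001, -1.0]]
ft_force: [0.9, 0.5, -1.0]
grip_width: 0.0854
gripper_force: 0.0
```

View pics/c8.png

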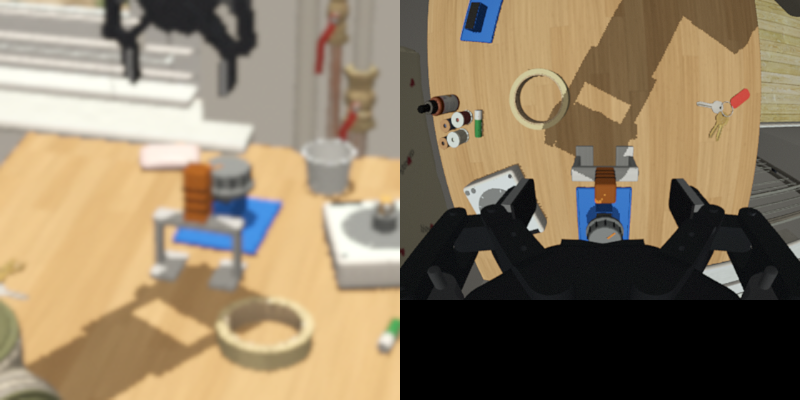

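The cap stands upright on the blue stand, (230,175) in the scene crop, and the puller upright in front, clear of the base. A quick check of the cap's centring, then I hand in.

Run:
```python
from h import *
S=load('s8')
m,s=mask(S,lambda h,s,v:(s<70)&(v<170),(282,304,188,212));print(s)
print('knob top',plane(S,292.2,195.6,.078).round(3),'stand (.5515,-.0995)')
m,s=mask(load('t8'),lambda h,s,v:(s<60)&(v<140),(255,310,110,180));y,x=m.nonzero();print(s,plane(load('t8'),x.mean(),y.mean(),.07).round(3))
```

```text
[285 194  16  17 201]
knob top [ 0.548 -0.107  0.078] stand (.5515,-.0995)
[269 131  26  28 538] [ 0.55  -0.099  0.07 ]
```

Top view puts the cap at (0.550, −0.099), within 2 mm of the stand's middle.

```bash
python3 -c "
from rig import env
print(env.close_job())"
```

```text
the job is handed in; nothing more can be done
None
```

The job is handed in, result not reported: the cap stands upright about 2 mm from the middle of the stand's top, and the puller stands upright on the worktop clear of the stand, after about 15 s.

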